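# Rock the centring head to its set angle on the drive tube and hold it

### The job

The drive tube is to be punched for its fixing screw, on the scribed ring and at the angle already set on the centring head: lift the head by its handle and seat its V saddle upright astride the top of the clamped tube, centred on the scribed ring, with the dial facing the gearmotor end. Then rock it round the tube, keeping the saddle seated, until the swinging pointer settles on the set hand, and finish holding it there: still gripped by the handle, lightly pressed to the tube and quite still. Leave everything else on the bench where it lies.

Things in the scene. Friction and masses are not known exactly. Their poses are not given: they have to be found in the camera images.
- head: Centring head, about 0.5 kg: aluminium V saddle 44 mm long (x), 92 mm wide over its feet (y); above it a grey 100 mm dial housing, white dial on the +x face; black handle and steel cap on top, 192 mm tall. Stands on its feet at first. Origin: middle of the underside, z up to the handle. The 90 degree V opens down, apex 30 mm above the underside; on the tube (radius 30 mm) both flanks bear.
- head_grip (a point): Middle of the black handle, 163 mm above the head's underside and 175 mm from the tube's axis when seated. Handle: 24 mm thick along the head's x, 34 mm wide along its y, from 142 to 186 mm above the underside; round steel cap on top to 192 mm. Below it the dial housing (radius 50 mm, centre 92 mm above the underside). Axes as the head.
- head_axis (a point): The point of the head that comes to lie on the tube's axis when the head sits properly on the tube: 12.4 mm below the middle of its underside. Axes as the head.
- head_dial (a point): Centre of the white dial face, 92 mm above the head's underside, 14 mm to the +x side of its middle. Graduated every 10 degrees from straight up (0) to 90 either side. At the start the dial faces away from the robot, within 35 degrees. Axes as the head.
- pointer (a joint): Angle (rad) of the swinging pointer: slim dark needle 44 mm long with a brass weight below its pivot, turning about the head's x. It hangs free, so the needle ends straight up in the world, after about 1 s of swinging. 0 when in line with the head's z, growing anticlockwise as one looks at the dial. Leaning the head by an angle a about its own x (right-hand rule) makes it read -a.
- set_hand (a joint): Angle (rad) of the set hand, behind the pointer in the dial: shorter, dark steel, with a broad diamond-shaped end 36 mm from the pivot. Zero and sense as the pointer. Already set, 0.28 to 0.62 (left of straight up as one looks at the dial); stiff, behind glass, turns with the head. The pointer is on it when both angles are equal.
- pointer_tip (a point): Tip of the pointer, 44 mm from its pivot; z along the needle towards the tip, x out of the dial.
- sethand_tip (a point): Tip of the set hand, 36 mm from the pivot; z along the hand towards the tip, x out of the dial.
- cradle: Fixed cradle: steel plate 270 x 110 x 10 mm with two V-blocks (59 mm tall, 30 mm thick, 98 mm either side of the middle) where an aluminium tube (60 mm diameter, 280 mm long, axis level, 75 mm above the bench) is clamped by U-bolts, tops 112 mm up. Origin on the bench under the tube's middle; x along the tube to the gearmotor in its end (a cast box reaching to x = 202 mm), z up.
- scribe: The scribed ring, a thin dark line round the tube between the V-blocks, within 40 mm of the tube's middle. Origin at its centre, on the tube's axis 75 mm above the bench; x along the tube towards the gearmotor, z up.
- motor_a: Loose gearmotor (cast gearbox and black can), 125 x 50 x 40 mm, on the right of the bench, nearest the robot. Bystander; origin underneath, where box and can join.
- motor_b: Another such gearmotor, the middle one. Bystander.
- motor_c: A third such gearmotor, the farthest. Bystander.
- thermostat_a: Closed grey and blue thermostat box with a white gland, 62 x 130 x 69 mm, on the left of the bench, the nearer. Bystander; origin under its middle.
- thermostat_b: Another such thermostat box, the farther. Bystander.
- box_half: Open blue half of a thermostat box, 72 x 115 x 36 mm, beyond the cradle on the far side of the bench. Bystander; origin under its middle.
- driver: Screwdriver 150 mm long lying between the cradle and the head's starting place, near side. Bystander.
- terminal: Green terminal strip, 60 x 16 x 14 mm, lying between the cradle and the head's starting place, far side. Bystander; origin under its middle.
There are look-alikes about, which are no part of the job. What is shaped like the head but orange is not meant.

How it is judged:
By the outcome, as a careful person would: the job done as asked, in the order asked, and still so for the second after the job is handed in, while the arm keeps its last pose, push and grip.
It also fails if it takes over 45 s, if anything falls off the work surface, if the arm or the gripper's body presses on something with over 40 N, if the wrist force passes 120 N, or if a joint passes its speed limit or range.

### The arm

A 7-joint arm with a two-finger parallel gripper is mounted at the origin on the work surface. World frame = base frame: x ahead of the robot, y to its left, z up, the work surface at z = 0. Lengths are in m, angles in rad, forces in N, time in s.
With the tool pointing down it reaches from about 0.4 to 0.875 m from the base axis. Payload 4.4 kg.
Tool frame: the origin (TCP) lies midway between the tips of the shut fingers; the grasp point (between the pads) lies 19 mm behind it; z points along the fingers, y is the line along which they close (so a half turn about z gives the same grasp; the last joint's range is limited). The gripper opens to 85 mm and grips with 20 to 120 N. Pads are 22 mm wide; open, the fingers measure 114 mm over their backs; the gripper's body (76 mm by 85 mm) begins 54 mm behind the grasp point. The pads swing forward as they close: fully open they stand 13 mm farther back than shut.
Start: joints at [-1.277, 0.628, 0.038, 1.517, -0.027, 0.996, -0.02], TCP at [0.229, 0.608, 0.231] pointing down, gripper open.
Joint ranges: [-3.06, 3.06], [-0.37, 2.12], [-1.25, 1.32], [0.18, 2.47], [-1.1, 4.24], [0.23, 1.98], [-2.94, 2.94]. Speed limits (rad/s): [2.57, 2.57, 3.14, 3.14, 3.14, 3.14, 3.14].

### API

Orientations are given as a rotation vector (axis times angle).
In Python, from cell import bot gives the robot as it stands.
- The arm moves only by the tool send_rows, never from a script. Its argument "plan" is a list of rows, each a list of 2 entries, a list of its own where there are three numbers: the shift along the world's x, y, z in units of 30 mm (1.0 is 30 mm), then the turn, a rotation vector about the world's x, y, z in units of 8 degrees (1.0 is 8 degrees). In form: [[[x, y, z], [wx, wy, wz]], ...]. A call has 1 to 12 rows; each row is the pose to reach, as a shift and turn from the pose commanded when the call began; what a row does not reach only later rows make up. A row lasts 1/10 s, in which the tool goes at most 50 mm and 8.59 degrees, less where a joint would pass 70% of its speed; a pose out of reach is approached as far as the arm can. A call with a gripper value outside its range is refused whole. "fingers" is the finger opening in mm, from 0 to 85.4, set as the call begins (left out, the last holds). The fingers move at their own pace and stop on an object; "squeeze" is the grip in N (left out, the last holds). Time passes only in rows, so rows that repeat a pose let the fingers close. It gives the time, the measured TCP pose, the force, the opening and the grip force at its end, in the units of the state.
- bot.read_state(): the state, without advancing time (a new reading comes with each control period).
- bot.capture(name): name is "scene" or "top" or "wrist"; returns a dict with "pixels" (480x640x3 uint8, blue, green, red), "fx", "fy", "cx", "cy" (pixels), "dist" ([k1, k2, p1, p2, k3] as OpenCV has them; the pictures are not rectified), "rvec" (rotation vector, rad) and "tvec" (3), from world to camera coordinates, as OpenCV has them. Camera axes: x right, y down, z forward; pixel columns grow to the right and rows downward; lengths in m; the calibration is good to about 2 mm. A picture is of the moment at which its call begins. There is no depth.
- bot.job_done(): hands the job in; it is judged then, once.
Trained networks look in the newest picture that a camera, given by its name, has taken for a name from the list of things; names that differ only in an ending like _2 or _b are one class to them, and where a whole thing is asked for, a point or a joint stands for the part that bears it (a point fixed in the world has none). Each returns a list of dicts, best first, with "confidence" (0 to 1); they miss things now and then, are a little off and sometimes report something else, mostly with a low value. They report only what shows in the picture. A call takes as long as a camera call. They do not tell look-alikes from the thing itself.
- bot.look_for(thing, camera): "position" ([x, y, z] in m, in world coordinates, good to about 4 mm: the middle of the surface that is visible of it).
- bot.mark_of(thing, camera): "position" ([x, y, z] in m, in world coordinates, good to about 4 mm: a listed point, or the origin of a listed thing).
The state is a dict: "t": time; "qpos": joint angles; "qd": joint speeds; "effort": joint torques, N m; "eef_pos": TCP position; "eef_rot": TCP orientation; "contact_force": force on the tool from outside, world axes, zero at the start; "moment": the same for the moment, N m; "finger_gap": finger opening in m; "gripper_force": force on a finger pad.
Only numpy, scipy, OpenCV 4.12 (cv2) and the standard library are available. Lean on these libraries where they do the work, as an engineer would, in place of code of your own. Each camera call takes 0.05 s, during which the arm holds its last target. There are 200 camera calls.

## Working session

There is one attempt and no reset: what is moved stays moved. The work goes in short steps, Python scripts to look and compute and a tool call to move; the robot and the scene stay as the last step left them, time stands still between calls to the robot, and variables do not carry over. Pictures are saved under pics/ and viewed, at most 10 in all, crops included, and the job is handed in when it is done.

Besides the shell and the picture viewer there is one more tool, called after "Request:" by a JSON object that holds its "op" and its "data", one argument or row to a line. send_rows: Moves the arm, as the interface text tells. Its arguments: {"type":"object","properties":{"plan":{"type":"array"},"fingers":{"type":"number"},"squeeze":{"type":"number"}},"required":["plan"]}

```bash
ls; mkdir -p pics
cat > h.py <<'E'
import numpy as np,cv2
from cell import bot
from scipy.spatial.transform import Rotation as R
def cam(n):
    c=bot.capture(n); c['K']=np.array([[c['fx'],0,c['cx']],[0,c['fy'],c['cy']],[0,0,1.]]); c['d']=np.array(c['dist'],float)
    c['R']=cv2.Rodrigues(np.array(c['rvec'],float))[0]; c['t']=np.array(c['tvec'],float).ravel(); return c
def proj(c,p): return cv2.projectPoints(np.array(p,float).reshape(-1,1,3),c['R'],c['t'],c['K'],c['d'])[0].reshape(-1,2)
def ray(c,uv):
    q=cv2.undistortPoints(np.array(uv,float).reshape(-1,1,2),c['K'],c['d']).reshape(-1,2)
    d=np.c_[q,np.ones(len(q))]@c['R']; return -c['R'].T@c['t'],d
def atz(c,uv,z):
    o,d=ray(c,uv); return o+d*((z-o[2])/d[:,2])[:,None]
def onplane(c,uv,p,n):
    o,d=ray(c,uv); return o+d*(((p-o)@n)/(d@n))[:,None]
def tri(c1,u1,c2,u2):
    o1,d1=ray(c1,[u1]);o2,d2=ray(c2,[u2]);A=np.stack([d1[0],-d2[0]],1);s=np.linalg.lstsq(A,o2-o1,rcond=None)[0]
    a=o1+d1[0]*s[0];b=o2+d2[0]*s[1];return (a+b)/2,np.linalg.norm(a-b)
E
cat > a.py <<'E'
from h import *
np.set_printoptions(precision=3,suppress=True)
for n in ['scene','top']:
    c=cam(n); cv2.imwrite(f'pics/{n}0.png',c['pixels']); print(n,-c['R'].T@c['t'],c['fx'])
    for th in ['head','head_grip','head_axis','head_dial','cradle','scribe','pointer_tip','sethand_tip']:
        for r in bot.mark_of(th,n)[:3]: print(th,np.array(r['position']),round(r['confidence'],2),proj(c,r['position'])[0])
print(bot.read_state())
E
python3 a.py
```

```text
pics
scene [ 1.223 -1.049  0.991] 586.3732242215291
head [ 0.38   0.189 -0.001] 0.97 [322.524 223.706]
head [0.795 0.25  0.003] 0.95 [456.449 259.889]
head [ 0.256  0.286 -0.001] 0.81 [308.146 198.463]
head_grip [0.379 0.192 0.159] 0.8 [323.179 177.316]
head_grip [0.79  0.255 0.165] 0.71 [463.916 209.411]
head_grip [0.49  0.141 0.164] 0.61 [346.035 194.709]
head_axis [ 0.374  0.187 -0.013] 0.96 [320.332 226.692]
head_axis [ 0.494  0.143 -0.009] 0.7 [345.728 245.751]
head_axis [ 0.259  0.28  -0.009] 0.58 [307.653 201.56 ]
head_dial [0.508 0.147 0.094] 0.98 [351.729 216.683]
head_dial [0.266 0.295 0.092] 0.96 [312.032 173.105]
head_dial [0.783 0.242 0.093] 0.88 [455.711 233.332]
cradle [ 0.512 -0.133 -0.002] 0.62 [293.896 296.603]
scribe [ 0.482 -0.132  0.074] 0.52 [284.145 269.178]
top [0.431 0.019 1.043] 435.634995195925
head [0.376 0.191 0.001] 0.91 [247.97  299.919]
head [ 0.794  0.253 -0.001] 0.61 [226.306 128.759]
head [0.49  0.142 0.002] 0.57 [269.425 251.706]
head_grip [0.494 0.14  0.163] 0.85 [261.197 245.161]
head_grip [0.259 0.279 0.164] 0.84 [189.349 363.476]
head_grip [ 0.
[... 300 characters left out ...]
5.168 303.216]
head_dial [0.267 0.29  0.094] 0.74 [193.964 353.492]
cradle [ 0.516 -0.137  0.001] 0.67 [385.721 241.29 ]
scribe [ 0.482 -0.131  0.074] 0.58 [387.934 253.743]
pointer_tip [0.775 0.245 0.138] 0.58 [215.661 115.371]
{'t': 0.9, 'qpos': array([-1.277,  0.628,  0.039,  1.517, -0.027,  0.996, -0.02 ]), 'qd': array([-0.   ,  0.001,  0.001, -0.   ,  0.   ,  0.001,  0.001]), 'effort': array([ -0.001, -56.325,   1.225, -19.379,   0.011,   0.002,   0.   ]), 'eef_pos': array([0.229, 0.608, 0.231]), 'eef_rot': array([-0.562, -3.091, -0.   ]), 'contact_force': array([-0.229,  0.   , -0.477]), 'moment': array([ 0.035, -0.019,  0.054]), 'gripper_force': 0.0, 'finger_gap': 0.08528227571845463}
```

View both.

View pics/scene0.png

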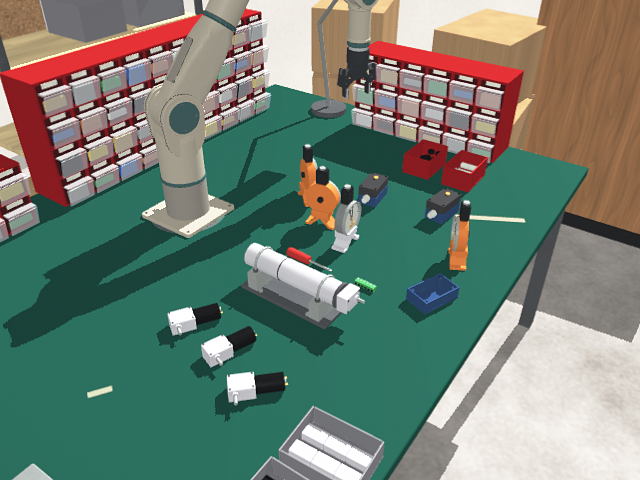

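View pics/top0.png

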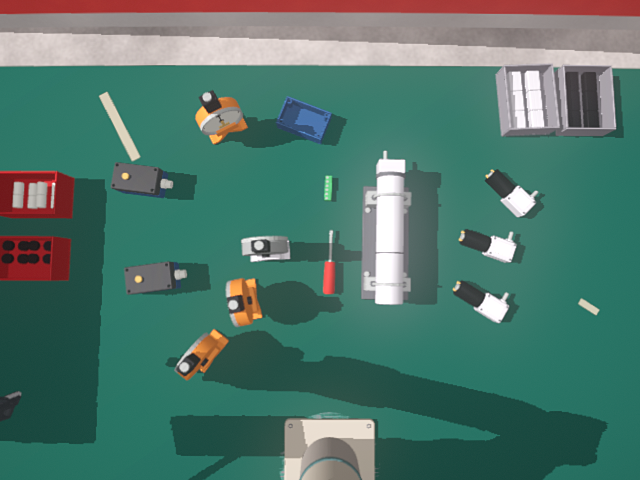

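```bash
cat > b.py <<'E'
from h import *
np.set_printoptions(precision=3,suppress=True)
im=cv2.imread('pics/scene0.png'); cv2.imwrite('pics/crop1.png',cv2.resize(im[165:265,285:395],None,fx=6,fy=6,interpolation=cv2.INTER_CUBIC)[:600,:])
c=cam('wrist'); s=bot.read_state(); Rt=R.from_rotvec(s['eef_rot']).as_matrix()
print('camera in tool', Rt.T@(-c['R'].T@c['t']-s['eef_pos'])); print('cam axes in tool (cols)',Rt.T@c['R'].T); print('tool',Rt); print(c['fx'],c['cx'],c['cy'],c['d'])
E
python3 b.py
```

```text
camera in tool [ 0.068 -0.    -0.142]
cam axes in tool (cols) [[-0.    -0.964 -0.267]
 [ 1.    -0.001  0.   ]
 [-0.    -0.267  0.964]]
tool [[-0.936  0.352 -0.   ]
 [ 0.352  0.936 -0.   ]
 [ 0.    -0.    -1.   ]]
415.0676785594104 326.4138480055007 233.58893128579808 [0.025 0.    0.    0.    0.   ]
```

View pics/crop1.png

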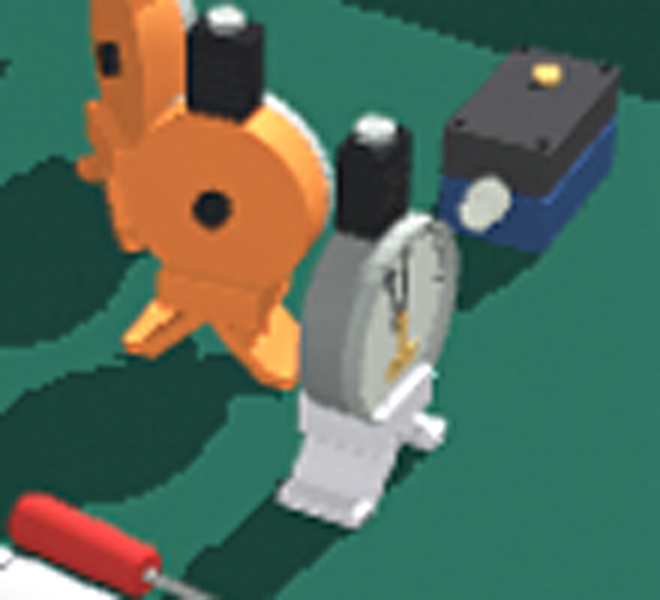

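Request:
{"op": "send_rows", "data": {
  "plan": [
    [[1,-1.5,0.5],[0,0,-1]],
    [[2,-3,1],[0,0,-2]],
    [[3,-4.5,1.5],[0,0,-3]],
    [[4,-6,2],[0,0,-4]],
    [[5,-7.5,2],[0,0,-5]],
    [[6,-9,2],[0,0,-6]],
    [[7,-10.5,2],[0,0,-7]],
    [[8,-12,2],[0,0,-8]],
    [[9,-14,2],[0,0,-9]],
    [[10,-15.6,2],[0,0,-10]],
    [[10,-15.6,2],[0,0,-11]],
    [[10,-15.6,2],[0,0,-12]]
  ]
}}

```text
t: 2.15
eef_pos: [0.5315, 0.1336, 0.2922]
eef_rot: [2.681, 1.629, 0.002]
contact_force: [-1.3, 0.1, 0.1]
finger_gap: 0.0855
gripper_force: 0.0
```

Request:
{"op": "send_rows", "data": {
  "plan": [
    [[0,0,0],[0,0,-1]],
    [[0,0,0],[0,0,-2]],
    [[0,0,0],[0,0,-3]],
    [[0,0,0],[0,0,-4]],
    [[0,0,0],[0,0,-5]],
    [[0,0,0],[0,0,-6]],
    [[0,0,0],[0,0,-7]],
    [[0,0,0],[0,0,-7.9]],
    [[0,0,0],[0,0,-7.9]]
  ]
}}

```text
t: 3.05
eef_pos: [0.5288, 0.1406, 0.2912]
eef_rot: [3.141, 0.005, -0.0]
contact_force: [0.1, -0.2, -0.9]
finger_gap: 0.0856
gripper_force: 0.0
```

```bash
cat > c.py <<'E'
from h import *
import sys
np.set_printoptions(precision=4,suppress=True)
c=cam('wrist'); cv2.imwrite(f'pics/{sys.argv[1]}.png',c['pixels'])
s=bot.read_state(); print(s['t'],s['eef_pos'],R.from_rotvec(s['eef_rot']).as_matrix(),s['qpos'],s['contact_force'],s['finger_gap'],s['gripper_force'])
for th in sys.argv[2:]:
    for r in bot.mark_of(th,'wrist')[:2]: print(th,np.array(r['position']),round(r['confidence'],2),proj(c,r['position'])[0])
import pickle; pickle.dump(c,open(f'{sys.argv[1]}.pkl','wb'))
E
python3 c.py w1 head_grip head_dial head head_axis sethand_tip pointer_tip
```

```text
3.1 [0.5288 0.1406 0.2912] [[ 1.      0.0062 -0.    ]
 [ 0.0062 -1.     -0.0004]
 [-0.      0.0004 -1.    ]] [-0.857   0.5366  0.86    1.7431 -0.4558  1.0747 -1.4078] [-0.1631  0.3274  0.1297] 0.08516935046776171 0.0
head_grip [0.3753 0.1909 0.164 ] 0.82 [259.8521 418.5761]
head_grip [0.5054 0.1401 0.0897] 0.24 [326.9329 228.7437]
head_dial [0.5098 0.1412 0.0911] 0.63 [325.6556 224.151 ]
head [ 0.2604  0.2812 -0.0035] 0.83 [210.673  402.8498]
head [ 0.3783  0.1903 -0.0012] 0.81 [282.6884 315.5468]
head_axis [ 0.258   0.2813 -0.0138] 0.97 [212.9649 399.0213]
head_axis [ 0.66    0.4504 -0.0027] 0.6 [ 0.905  45.6881]
sethand_tip [0.5021 0.1334 0.1295] 0.43 [335.7495 246.2436]
pointer_tip [0.5122 0.1463 0.1355] 0.77 [318.7142 235.6198]
pointer_tip [0.5028 0.1306 0.1253] 0.48 [339.2562 243.7815]
```

View pics/w1.png

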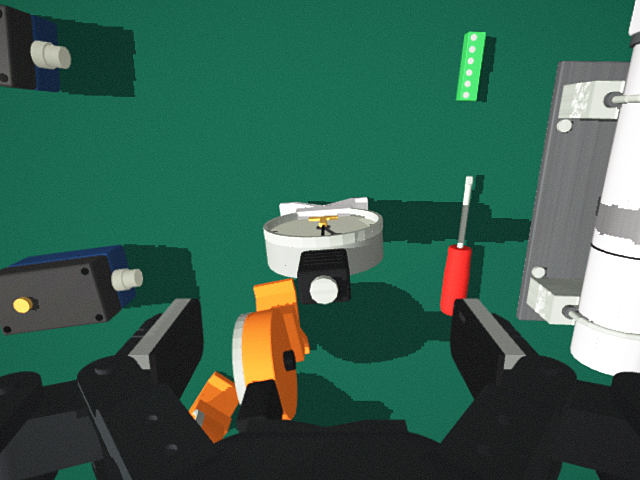

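```bash
python3 -c "
import cv2
im=cv2.imread('pics/w1.png'); cv2.imwrite('pics/crop2.png',cv2.resize(im[190:310,250:400],None,fx=5,fy=5,interpolation=cv2.INTER_CUBIC))"
```

```text
(no output)
```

View pics/crop2.png

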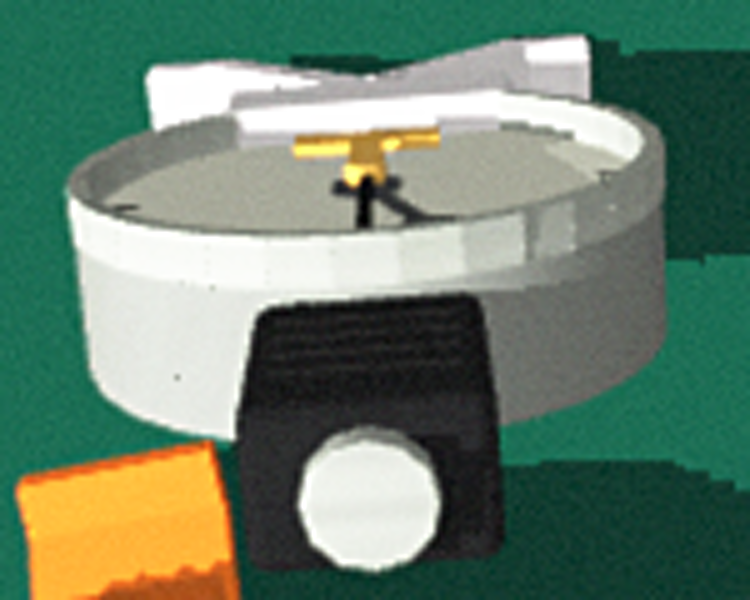

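Request:
{"op": "send_rows", "data": {
  "plan": [
    [[0.5,0,-0.4],[0,1,0]],
    [[1,0,-1],[0,2,0]],
    [[1.3,0,-1.6],[0,3,0]],
    [[1.6,0,-2.3],[0,3.75,0]],
    [[1.6,0,-2.3],[0,3.75,0]],
    [[1.6,0,-2.3],[0,3.75,0]]
  ]
}}

```text
t: 4.0
eef_pos: [0.5766, 0.1395, 0.2204]
eef_rot: [3.033, 0.003, -0.817]
contact_force: [0.0, -0.4, 2.1]
finger_gap: 0.0856
gripper_force: 0.0
```

```bash
python3 c.py w2 head_grip head_dial head sethand_tip pointer_tip scribe; python3 -c "
import cv2
im=cv2.imread('pics/w2.png'); cv2.imwrite('pics/crop3.png',cv2.resize(im[100:360,180:480],None,fx=2.3,fy=2.3,interpolation=cv2.INTER_CUBIC))"
```

```text
4.05 [0.5769 0.1399 0.2229] [[ 0.8666  0.0025 -0.499 ]
 [ 0.0028 -1.     -0.0001]
 [-0.499  -0.0013 -0.8666]] [-0.5195  0.9531  0.6932  1.1971 -0.5075  1.7043 -1.403 ] [-0.4402 -0.8203  0.5182] 0.08526162466731277 0.0
head_grip [0.376  0.1915 0.1628] 0.67 [262.0127 389.6444]
head_grip [0.4904 0.1392 0.1628] 0.66 [326.8037 309.2609]
head_dial [0.5055 0.1416 0.0899] 0.75 [323.4894 211.2957]
head_dial [0.2648 0.2944 0.0955] 0.65 [186.8898 373.8487]
head [ 0.261   0.2797 -0.0041] 0.97 [217.5122 301.4833]
head [ 0.489   0.1425 -0.002 ] 0.8 [323.1055 155.4917]
sethand_tip [0.505  0.1303 0.1298] 0.89 [340.5785 253.5579]
pointer_tip [0.5108 0.1487 0.1374] 0.97 [311.6974 256.4361]
```

View pics/crop3.png

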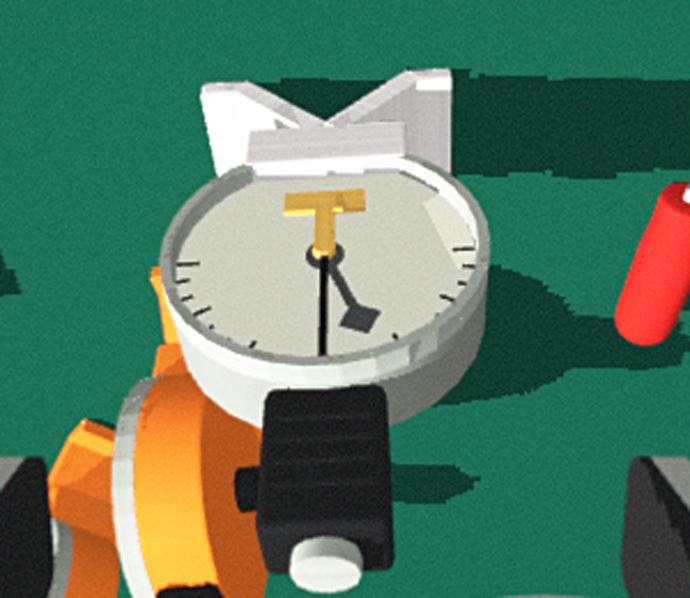

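```bash
cat > d.py <<'E'
from h import *
import pickle
from scipy.optimize import least_squares
np.set_printoptions(precision=4,suppress=True)
c=pickle.load(open('w2.pkl','rb'))
f=lambda x,y:[180+(x+.5)/2.3-.5,100+(y+.5)/2.3-.5]
feet=[f(203,86),f(450,71)]
print('feet',atz(c,feet,0.))
P=atz(c,feet,0.);d=P[0]-P[1];print(np.linalg.norm(d),'yaw feet',np.degrees(np.arctan2(-d[0],d[1])))
tk=[f(178,264),f(475,248)]
T=atz(c,tk,.092);d=T[0]-T[1];print(T,np.linalg.norm(d),'yaw ticks',np.degrees(np.arctan2(-d[0],d[1])))
cap=f(325,560); print('cap',atz(c,[cap],.192))
pv,tip,sd,st=f(325,256),f(322,355),f(359,317),f(367,331)
for yaw in (2,5,8):
  n=np.array([np.cos(np.radians(yaw)),np.sin(np.radians(yaw)),0]); e=np.array([-n[1],n[0],0])
  mid=(P[0]+P[1])/2; 
  for off in (.008,.014):
    p0=mid+n*(off-.022); Q=onplane(c,[pv,tip,sd,st],p0,n)-p0
    a=[(q@e,q[2]) for q in Q]; v=np.array(a)
    w=v[1:]-v[0]; print(yaw,off,v.round(4).tolist(),'len',np.hypot(*w.T),'ang left+',np.degrees(np.arctan2(-w[:,0],w[:,1])),np.arctan2(-w[:,0],w[:,1]))
E
python3 d.py
```

```text
feet [[0.5091 0.1897 0.    ]
 [0.5157 0.0981 0.    ]]
0.09186566369007754 yaw feet 4.109270176624924
[[0.5042 0.1889 0.092 ]
 [0.5111 0.0976 0.092 ]] 0.09162097182428375 yaw ticks 4.307207748478966
cap [[0.5009 0.1424 0.192 ]]
2 0.008 [[0.0001, 0.0819], [0.0005, 0.1244], [-0.0105, 0.1095], [-0.0127, 0.1153]] len [0.0425 0.0295 0.0358] ang left+ [-0.6231 20.9097 20.9958] [-0.0109  0.3649  0.3664]
2 0.014 [[-0.0002, 0.0885], [0.0002, 0.1298], [-0.0105, 0.1152], [-0.0127, 0.1209]] len [0.0413 0.0286 0.0347] ang left+ [-0.6231 20.9097 20.9958] [-0.0109  0.3649  0.3664]
5 0.008 [[0.0008, 0.0819], [0.0013, 0.1244], [-0.0097, 0.11], [-0.012, 0.1159]] len [0.0425 0.03   0.0364] ang left+ [-0.6261 20.5768 20.6599] [-0.0109  0.3591  0.3606]
5 0.014 [[0.0002, 0.0885], [0.0006, 0.1297], [-0.0101, 0.1157], [-0.0123, 0.1215]] len [0.0413 0.0291 0.0353] ang left+ [-0.6261 20.5768 20.6599] [-0.0109  0.3591  0.3606]
8 0.008 [[0.0015, 0.0818], [0.002, 0.1243], [-0.009, 0.1104], [-0.0113, 0.1165]] len [0.0425 0.0305 0.037 ] ang left+ [-0.6308 20.3041 20.3846] [-0.011   0.3544  0.3558]
8 0.014 [[0.0006, 0.0884], [0.001, 0.1297], [-0.0097, 0.1162], [-0.0119, 0.1221]] len [0.0413 0.0296 0.0359] ang left+ [-0.6308 20.3041 20.3846] [-0.011   0.3544  0.3558]
```

```bash
cat > e.py <<'E'
from h import *
import pickle
np.set_printoptions(precision=4,suppress=True)
c1=pickle.load(open('w1.pkl','rb'));c2=pickle.load(open('w2.pkl','rb'))
f=lambda x,y:[180+(x+.5)/2.3-.5,100+(y+.5)/2.3-.5]
g=lambda x,y:[250+(x+.5)/5-.5,190+(y+.5)/5-.5]
print('cap',tri(c1,g(370,500),c2,f(326,566)), atz(c1,[g(370,500)],.192))
print('feetL',tri(c1,g(150,70),c2,f(203,86)),'R',tri(c1,g(588,38),c2,f(450,71)))
F=atz(c1,[g(150,70),g(588,38)],0.);print(F,F.mean(0)); d=F[0]-F[1]; print(np.degrees(np.arctan2(-d[0],d[1])))
print('pivot',tri(c1,g(365,182),c2,f(325,256)))
for x,y,z in [(0,0,.192),(14,0,.092)]:
  pass
n=np.array([.9973,.073,0]);m=np.array([.4905,.1423,0])
print(proj(c2,m+[0,0,.192]),f(326,566),proj(c1,m+[0,0,.192]),g(370,500))
E
python3 e.py
```

```text
cap (array([0.4915, 0.1423, 0.1883]), np.float64(3.9455792034256696e-05)) [[0.4931 0.1423 0.192 ]]
feetL (array([ 0.5091,  0.19  , -0.0001]), np.float64(0.00044614640136643783)) R (array([0.5164, 0.0979, 0.0011]), np.float64(0.0006452354980331142))
[[0.5091 0.1902 0.    ]
 [0.5162 0.0975 0.    ]] [0.5127 0.1438 0.    ]
4.400283270980229
pivot (array([0.5087, 0.1435, 0.0931]), np.float64(0.0004669041840607681))
[[321.3471 352.5745]] [321.45652173913044, 345.804347826087] [[323.5667 293.4408]] [323.6, 289.6]
```

Request:
{"op": "send_rows", "data": {
  "plan": [
    [[-0.3,0,1],[0,-1,0]],
    [[-1,0,1.5],[0,-2,0]],
    [[-2,0.1,1.6],[0,-3,0]],
    [[-2.86,0.1,1.5],[0,-3.75,0]],
    [[-2.86,0.1,1.5],[0,-3.75,0]]
  ]
}}

```text
t: 4.85
eef_pos: [0.4792, 0.1435, 0.2658]
eef_rot: [-3.137, -0.005, 0.019]
contact_force: [1.0, -0.5, 0.1]
finger_gap: 0.0852
gripper_force: 0.0
```

Request:
{"op": "send_rows", "data": {
  "plan": [
    [[0,0,0],[0,0,0.54]],
    [[0,0,-0.5],[0,0,0.54]],
    [[0,0,-0.5],[0,0,0.54]],
    [[0,0,-0.5],[0,0,0.54]]
  ]
}}

```text
t: 5.25
eef_pos: [0.491, 0.1434, 0.2529]
eef_rot: [-3.139, -0.123, -0.0]
contact_force: [0.0, 0.8, 1.0]
finger_gap: 0.0854
gripper_force: 0.0
```

```bash
python3 c.py w3
```

```text
5.3 [0.4913 0.1433 0.253 ] [[ 0.9969  0.0782  0.0006]
 [ 0.0782 -0.9969  0.0005]
 [ 0.0007 -0.0005 -1.    ]] [-0.8876  0.5191  0.8291  1.8861 -0.47    0.9418 -1.3315] [ 0.8403 -0.2927 -0.4272] 0.08556116573895999 0.0
```

Request:
{"op": "send_rows", "data": {
  "plan": [
    [[0,-0.03,-0.8],[0,0,0]],
    [[0,-0.03,-1.6],[0,0,0]],
    [[0,-0.03,-2.4],[0,0,0]],
    [[0,-0.03,-3.1],[0,0,0]],
    [[0,-0.03,-3.6],[0,0,0]],
    [[0,-0.03,-3.6],[0,0,0]],
    [[0,-0.03,-3.6],[0,0,0]]
  ]
}}

```text
t: 6.0
eef_pos: [0.4916, 0.1423, 0.1449]
eef_rot: [3.139, 0.123, 0.001]
contact_force: [-0.7, -0.4, -0.0]
finger_gap: 0.0855
gripper_force: 0.0
```

Request:
{"op": "send_rows", "data": {
  "plan": [
    [[0,0,0],[0,0,0]],
    [[0,0,0],[0,0,0]],
    [[0,0,0],[0,0,0]],
    [[0,0,0],[0,0,0]],
    [[0,0,0],[0,0,0]],
    [[0,0,0],[0,0,0]],
    [[0,0,0],[0,0,0]],
    [[0,0,0],[0,0,0]]
  ],
  "fingers": 20,
  "squeeze": 70
}}

```text
t: 6.8
eef_pos: [0.4914, 0.1424, 0.1449]
eef_rot: [-3.139, -0.123, -0.002]
contact_force: [-1.1, -1.0, 5.7]
finger_gap: 0.0333
gripper_force: 70.4
```

Request:
{"op": "send_rows", "data": {
  "plan": [
    [[0,0,1],[0,0,0]],
    [[0,0,2],[0,0,0]],
    [[0,0,3.5],[0,0,0]],
    [[0,0,5],[0,0,0]],
    [[0,-1,5.3],[0,0,0]],
    [[0,-2,5.3],[0,0,-0.2]],
    [[0,-3,5.3],[0,0,-0.5]],
    [[0,-4,5.3],[0,0,-0.5]],
    [[0,-4.5,5.3],[0,0,-0.5]],
    [[0,-4.5,5.3],[0,0,-0.5]],
    [[0,-4.5,5.3],[0,0,-0.5]]
  ]
}}

```text
t: 7.9
eef_pos: [0.4903, 0.0083, 0.3026]
eef_rot: [-3.141, -0.013, 0.003]
contact_force: [-0.1, 1.2, -5.0]
finger_gap: 0.0332
gripper_force: 72.3
```

```bash
python3 c.py w4 scribe cradle head_axis head
cat > t.py <<'E'
from h import *
im=cv2.imread('pics/top0.png')[140:320,350:440]; w=cv2.imread('pics/w4.png')
a=cv2.resize(im,None,fx=3.3,fy=3.3,interpolation=cv2.INTER_CUBIC); 
b=cv2.resize(w[:,320:],None,fx=1.25,fy=1.25)
cv2.imwrite('pics/mix.png',np.hstack([a[:594],np.zeros((594,5,3),np.uint8),b[:594]]))
print(a.shape,b.shape)
E
python3 t.py
```

```text
7.95 [0.4905 0.009  0.3026] [[ 0.9999  0.01   -0.0017]
 [ 0.01   -0.9999  0.001 ]
 [-0.0017 -0.0011 -1.    ]] [-0.6975  0.4346  0.9034  1.8662 -0.396   1.0336 -1.1914] [ 0.7793  1.2225 -5.2893] 0.033234603901320735 72.33183145523071
scribe [ 0.482  -0.1319  0.0754] 0.71 [482.1315 206.131 ]
cradle [ 0.5134 -0.1334  0.0016] 0.83 [461.6041 162.4981]
head [ 0.3796  0.1901 -0.0036] 0.88 [167.8512 277.1071]
head [0.4853 0.0082 0.1555] 0.79 [326.7665 223.0407]
(594, 297, 3) (600, 400, 3)
```

View pics/mix.png

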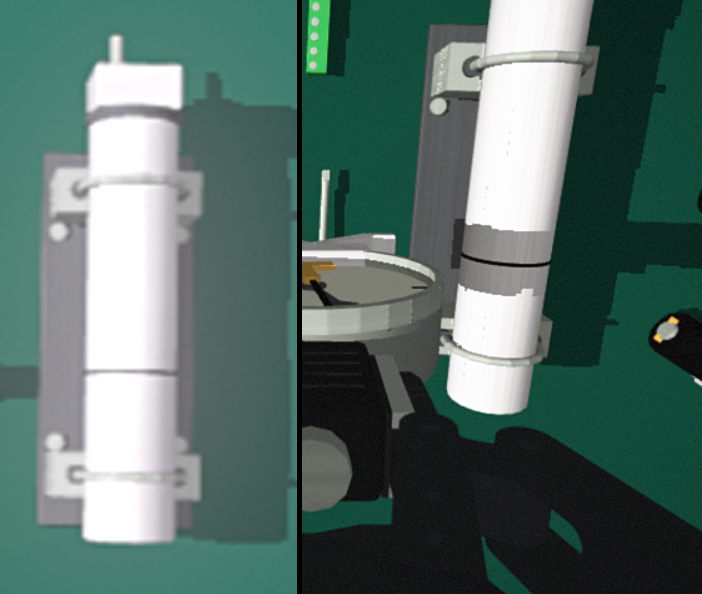

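```bash
cat > f.py <<'E'
from h import *
import pickle
from scipy.optimize import least_squares
np.set_printoptions(precision=4,suppress=True)
w=pickle.load(open('w4.pkl','rb')); t=cam('top'); 
def edges(c,rows,u0,u1):
    g=c['pixels'].astype(float).mean(2); out=[]
    for v in rows:
        r=g[v,u0:u1]; k=np.flatnonzero(r>190)
        for i,j in ((k[0],k[0]-1),(k[-1],k[-1]+1)):
            th=(r[i]+r[j])/2 if abs(r[i]-r[j])<60 else 170; s=(r[i]-th)/(r[i]-r[j]) if r[i]!=r[j] else .5
            out.append((u0+i+(j-i)*s,v))
    return out
def dark(c,cols,v0,v1):
    g=c['pixels'].astype(float).mean(2); out=[]
    for u in cols:
        r=g[v0:v1,u]; b=np.median(r)-r; b[b<b.max()*.4]=0; out.append((u,v0+(b@np.arange(len(r)))/b.sum()))
    return out
et=edges(t,[182,185,230,235,240,245,262,268,272],365,415); ew=edges(w,[65,75,85,95,240,245,250],430,560)
dt=dark(t,[382,386,390,394,398],247,259); dw=dark(w,[460,470,480,490,500],195,220)
print(np.round(et,1).tolist(),np.round(ew,1).tolist());print(np.round(dt,1).tolist(),np.round(dw,1).tolist())
def res(p,full=False,cs=('t','w')):
    x,y,z,yaw=p; a=np.array([np.cos(yaw),np.sin(yaw),0]); P=np.array([x,y,z]); out=[]
    for nm,c,e,d in (('t',t,et,dt),('w',w,ew,dw)):
        if nm not in cs: continue
        o,D=ray(c,e); n=np.cross(D,a); n/=np.linalg.norm(n,axis=1)[:,None]; out.append(abs((P-o)@n.T)-.03)
        o,D=ray(c,d)
        Dp=D-np.outer(D@a,a); q=(o-P)-((o-P)@a)*a
        A=(Dp**2).sum(1);B=Dp@q;C=q@q-.03**2; s=(-B-np.sqrt(np.maximum(B*B-A*C,0)))/A
        out.append(((o+s[:,None]*D)-P)@a)
    return np.concatenate(out)
for cs in (('t','w'),('t',),('w',)):
    r=least_squares(res,[.482,-.132,.075,0],kwargs=dict(cs=cs),loss='soft_l1',f_scale=.001); print(cs,r.x,np.degrees(r.x[3]),(r.fun*1000).round(1))
s=bot.read_state(); print(s['t'],s['eef_pos'],R.from_rotvec(s['eef_rot']).as_matrix())
E
python3 f.py
```

```text
[[375.5, 182.0], [398.5, 182.0], [374.5, 185.0], [398.5, 185.0], [380.6, 230.0], [398.5, 230.0], [364.8, 235.0], [397.5, 235.0], [368.5, 240.0], [397.5, 240.0], [366.5, 245.0], [372.5, 245.0], [364.7, 262.0], [397.5, 262.0], [375.5, 268.0], [396.5, 268.0], [365.5, 272.0], [396.5, 272.0]] [[429.9, 65.0], [532.5, 65.0], [462.4, 75.0], [531.5, 75.0], [429.9, 85.0], [529.5, 85.0], [460.5, 95.0], [528.5, 95.0], [443.2, 240.0], [503.5, 240.0], [442.6, 245.0], [503.5, 245.0], [442.5, 250.0], [502.5, 250.0]]
[[382.0, 252.0], [386.0, 252.0], [390.0, 252.0], [394.0, 252.3], [398.0, 252.4]] [[460.0, 207.9], [470.0, 209.9], [480.0, 211.0], [490.0, 211.9], [500.0, 212.0]]
('t', 'w') [ 0.4848 -0.12    0.0829 -0.034 ] -1.9508193648286536 [ -8.2  -0.8  -6.1  -0.7 -21.9   1.2  12.6  -0.7   4.1  -0.5   8.3  -5.
  11.2   0.4 -12.8  -1.5   8.9  -1.3  -1.3  -1.   -0.6  -0.7   0.5  18.6
  -0.6  -8.3  -0.1  16.9  -0.3  -8.8   0.2  -9.5  -0.2  -9.5   0.4 -10.
   0.3   1.4   0.9   0.7   0.2  -0.1]
('t',) [ 0.4806 -0.1074  0.1513 -0.0557] -3.1921012507327005 [ -9.3  -3.3  -7.5  -3.1 -24.2   0.7   7.6  -0.9  -0.5  -0.5   3.1  -9.2
   5.1   1.4 -17.5  -0.1   2.5   0.2  -1.   -0.5   0.1   0.3   1.6]
('w',) [ 0.4733 -0.145   0.0286 -0.0235] -1.3463147965861308 [30.1 -0.1 -0.8  0.4 28.3  0.1 -1.2  0.6 -0.6 -1.3 -0.5 -0.6 -1.  -0.8
  0.4  0.2  0.2 -0.2 -0.5]
8.2 [0.491  0.0084 0.3031] [[ 0.9999  0.0104 -0.0003]
 [ 0.0104 -0.9999  0.0001]
 [-0.0003 -0.0001 -1.    ]]
```

```bash
sed -i "s/^w=pickle.*/w=pickle.load(open('w4.pkl','rb')); t=cam('top'); t['pixels']=cv2.imread('pics\/top0.png')/; s/^et=edges.*/et=edges(t,[182,185,205,215,225,235,245,262,268,272],371,415); ew=[(max(0,u),v) for u,v in edges(w,[65,75,85,95,110,125,140,250],450,560) if u>451]/" f.py; python3 f.py
```

```text
[[376.4, 182.0], [400.5, 182.0], [376.4, 185.0], [400.5, 185.0], [375.9, 205.0], [400.5, 205.0], [375.5, 215.0], [400.5, 215.0], [375.3, 225.0], [400.5, 225.0], [375.3, 235.0], [399.5, 235.0], [375.1, 245.0], [399.5, 245.0], [375.5, 262.0], [398.5, 262.0], [375.5, 268.0], [398.5, 268.0], [375.5, 272.0], [398.5, 272.0]] [[532.5, 65.0], [462.4, 75.0], [531.5, 75.0], [461.2, 85.0], [529.5, 85.0], [460.5, 95.0], [528.5, 95.0], [458.5, 110.0], [526.5, 110.0], [456.3, 125.0], [523.5, 125.0], [454.6, 140.0], [521.5, 140.0], [502.5, 250.0]]
[[382.0, 252.0], [386.0, 252.0], [390.0, 252.0], [394.0, 252.0], [398.0, 252.4]] [[460.0, 207.9], [470.0, 209.9], [480.0, 211.0], [490.0, 211.9], [500.0, 212.0]]
('t', 'w') [ 0.4828 -0.1313  0.0611 -0.0328] -1.8781429463898935 [-1.7 -3.5 -1.8 -3.4 -1.8 -2.6 -1.4 -2.3 -1.5 -1.9 -2.  -3.7 -2.1 -3.3
 -3.9 -4.8 -4.2 -4.5 -4.4 -4.4  1.9  2.   2.3  2.7  2.5 -1.8 -3.8 -1.3
 -3.8 -1.5 -4.3 -1.  -4.2 -0.6 -4.  -0.9 -4.1 -0.5 -1.1 -1.8 -2.2 -2.2
 -2.6 -2.8]
('t',) [ 0.4909 -0.1463 -0.0397 -0.0301] -1.7240361679156995 [ 0.3  0.1  0.2  0.2  0.3  0.9  0.8  1.3  0.8  1.7  0.3 -0.4  0.2 -0.
 -1.6 -1.8 -1.9 -1.6 -2.2 -1.4 -0.4 -0.3 -0.   0.4  0.3]
('w',) [ 0.4726 -0.1461  0.0257 -0.0299] -1.7106505912329237 [-0.7  0.2 -0.1  0.2 -0.4 -0.3  0.2 -0.2  0.6  0.1  0.2  0.   0.6 -0.4
  0.3  0.1  0.2 -0.2 -0.4]
8.25 [0.491  0.0082 0.3032] [[ 0.9999  0.0101 -0.0003]
 [ 0.0101 -0.9999  0.    ]
 [-0.0003 -0.     -1.    ]]
```

```bash
sed -i "s/r>190/r>145/; s/th=(r\[i\].*s=/th=145; s=/; s/    r=least_squares(res.*\$/    r=least_squares(lambda q,cs:res([q[0],q[1],.075,q[2]],cs=cs),[.482,-.132,0],kwargs=dict(cs=cs),loss='soft_l1',f_scale=.001); print(cs,r.x,np.degrees(r.x[2]),(r.fun*1000).round(1))/" f.py; python3 f.py
```

```text
[[376.1, 182.0], [403.2, 182.0], [376.1, 185.0], [403.2, 185.0], [375.4, 205.0], [403.6, 205.0], [371.0, 215.0], [403.2, 215.0], [371.0, 225.0], [403.2, 225.0], [370.9, 235.0], [403.2, 235.0], [370.9, 245.0], [403.0, 245.0], [370.9, 262.0], [402.7, 262.0], [370.9, 268.0], [402.7, 268.0], [371.0, 272.0], [403.5, 272.0]] [[537.5, 65.0], [462.1, 75.0], [536.4, 75.0], [460.8, 85.0], [534.7, 85.0], [459.5, 95.0], [533.3, 95.0], [457.7, 110.0], [530.8, 110.0], [455.9, 125.0], [528.6, 125.0], [454.2, 140.0], [526.2, 140.0], [506.7, 250.0]]
[[382.0, 252.0], [386.0, 252.0], [390.0, 252.0], [394.0, 252.0], [398.0, 252.4]] [[460.0, 207.9], [470.0, 209.9], [480.0, 211.0], [490.0, 211.9], [500.0, 212.0]]
('t', 'w') [ 0.4837 -0.1283 -0.0493] -2.822485242373895 [ 0.3  0.4  0.   0.6 -0.1  2.9  8.8  2.8  7.9  3.4  7.   4.2  6.1  4.7
  4.6  5.1  4.1  5.6  3.6  7.6 -0.   0.2  0.6  1.2  1.1 -3.  -0.7 -2.4
 -0.8 -2.3 -0.9 -1.9 -1.2 -1.7 -1.5 -1.2 -1.8 -0.9 -0.1 -0.5 -0.6 -0.4
 -0.5 -0.3]
('t',) [ 0.4843 -0.1296 -0.0424] -2.426974537134499 [ 0.5  0.2  0.3  0.3  0.4  2.3  9.5  2.1  8.7  2.6  8.   3.2  7.3  3.5
  6.1  3.7  5.6  4.1  5.2  6.  -0.5 -0.3 -0.   0.5  0.3]
('w',) [ 0.4833 -0.1284 -0.0404] -2.3145731126545264 [-2.1 -1.6 -1.6 -1.6 -1.5 -1.6 -1.2 -1.8 -1.1 -2.  -0.7 -2.2 -0.5 -0.5
  0.1 -0.1  0.1 -0.1  0. ]
8.3 [0.491  0.0081 0.3032] [[ 1.      0.0098 -0.0002]
 [ 0.0098 -1.      0.    ]
 [-0.0002 -0.     -1.    ]]
```

```bash
cat > g.py <<'E'
from h import *
import pickle
np.set_printoptions(precision=4,suppress=True)
w=pickle.load(open('w4.pkl','rb')); t=cam('top'); t['pixels']=cv2.imread('pics/top0.png')
def edge(c,rows,exp,h=4):
    g=cv2.GaussianBlur(c['pixels'].astype(float).mean(2),(0,0),.8); out=[]
    for v in rows:
        u0=int(round(exp(v))); d=np.abs(np.diff(g[v,u0-h-1:u0+h+2])); k=d.argmax(); k=min(max(k,1),len(d)-2)
        a,b,e=d[k-1:k+2]; out.append((u0-h-1+k+.5+.5*(a-e)/(a-2*b+e),v))
    return np.array(out)
for n,c,rows,fl,fr in (('t',t,[r for r in range(178,300) if not(190<r<200 or 280<r<290 or 248<r<257)],lambda v:376.5-.005*(v-176),lambda v:404.3-.012*(v-176)),
                 ('w',w,[r for r in range(62,300) if not(170<r<240 or 264<r<290)],lambda v:462-(v-75)*.125,lambda v:536.4-(v-75)*.157)):
    N=[]
    for f in (fl,fr):
        e=edge(c,rows,f); 
        for _ in range(3):
            o,D=ray(c,e); D/=np.linalg.norm(D,axis=1)[:,None]; m=np.linalg.svd(D)[2][2]; r=D@m; k=abs(r)<2.5*np.median(abs(r))+1e-5; e=e[k]
        print(n,len(e),e[0],e[-1],'rms',r.std()); N.append(m*np.sign(m[1]))
    a=np.cross(*N); a/=np.linalg.norm(a); a*=np.sign(a[0]); h=np.arccos(N[0]@N[1])/2
    if h>np.pi/4: h=np.pi/2-h
    b=np.cross(a,N[0]+N[1]); b/=np.linalg.norm(b); b*=-np.sign(b[2]); ctr=o+b*.03/np.sin(h); print('axis',a,'yaw',np.degrees(np.arctan2(a[1],a[0])),'pt',ctr, 'y at x=.483',ctr[1]+(.483-ctr[0])*a[1]/a[0])
    ctr=o+b*((.075-o[2])/b[2]);print('with z .075: y at .483',ctr[1]+(.483-ctr[0])*a[1]/a[0])
E
python3 g.py
```

```text
t 66 [376.6415 178.    ] [374.8413 294.    ] rms 0.00013827810610441923
t 75 [403.2631 178.    ] [402.4329 299.    ] rms 0.00020916778380225412
axis [ 0.9997 -0.0235 -0.0005] yaw -1.3486563218184022 pt [ 0.4268 -0.1314  0.0778] y at x=.483 -0.13271450742142177
with z .075: y at .483 -0.1331557032205649
w 111 [462.247  74.   ] [436.4766 299.    ] rms 0.00012325574863664805
w 109 [539.6188  77.    ] [503.5087 299.    ] rms 0.0001733327359491752
axis [ 0.9997 -0.025  -0.0015] yaw -1.4306099863726238 pt [ 0.5538 -0.1343  0.0723] y at x=.483 -0.13251134263893047
with z .075: y at .483 -0.1314554899043574
```

Request:
{"op": "send_rows", "data": {
  "plan": [
    [[-0.1,-1,0],[0,0,-0.1]],
    [[-0.2,-2,0],[0,0,-0.2]],
    [[-0.27,-3,0],[0,0,-0.25]],
    [[-0.27,-4,0],[0,0,-0.25]],
    [[-0.27,-4.68,0],[0,0,-0.25]],
    [[-0.27,-4.68,0],[0,0,-0.25]],
    [[-0.27,-4.68,-0.7],[0,0,-0.25]],
    [[-0.27,-4.68,-1.4],[0,0,-0.25]],
    [[-0.27,-4.68,-1.9],[0,0,-0.25]],
    [[-0.27,-4.68,-1.9],[0,0,-0.25]],
    [[-0.27,-4.68,-1.9],[0,0,-0.25]]
  ]
}}

```text
t: 9.45
eef_pos: [0.4832, -0.1325, 0.2465]
eef_rot: [3.141, -0.04, -0.0]
contact_force: [0.0, 0.2, -5.5]
finger_gap: 0.0331
gripper_force: 72.7
```

```bash
python3 c.py w5 head_dial head_axis scribe
```

```text
9.5 [ 0.4836 -0.1329  0.247 ] [[ 0.9997 -0.0256  0.0012]
 [-0.0256 -0.9997 -0.0004]
 [ 0.0012  0.0004 -1.    ]] [-0.3482  0.5146  0.839   1.92   -0.4794  0.9174 -0.8694] [ 0.5063 -0.0725 -5.0324] 0.03312961161063734 72.68043637275696
head_axis [ 0.3758  0.185  -0.0157] 0.79 [ 24.3899 299.3742]
```

View pics/w5.png

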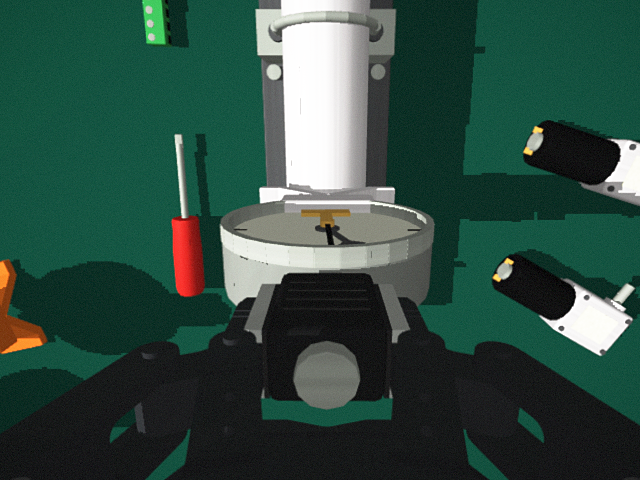

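Request:
{"op": "send_rows", "data": {
  "plan": [
    [[0,0.01,-0.15],[0,0,0]],
    [[0,0.01,-0.3],[0,0,0]],
    [[0,0.01,-0.38],[0,0,0]],
    [[0,0.01,-0.44],[0,0,0]],
    [[0,0.01,-0.48],[0,0,0]],
    [[0,0.01,-0.48],[0,0,0]]
  ]
}}

```text
t: 10.25
eef_pos: [0.483, -0.1322, 0.2323]
eef_rot: [-3.14, 0.041, -0.0]
contact_force: [-1.1, 1.7, 2.3]
finger_gap: 0.0334
gripper_force: 73.5
```

Request:
{"op": "send_rows", "data": {
  "plan": [
    [[0,0,-0.03],[0,0,0]],
    [[0,0,-0.03],[0,0,0]],
    [[0,0,-0.03],[0,0,0]]
  ]
}}

```text
t: 10.55
eef_pos: [0.4831, -0.1323, 0.2322]
eef_rot: [-3.14, 0.04, -0.002]
contact_force: [-1.9, 2.1, 9.2]
finger_gap: 0.0336
gripper_force: 74.8
```

Run:
```python
from h import *
for i in range(3):
    bot.capture('wrist'); s=bot.read_state(); print(s['t'],s['eef_pos'].round(4),s['eef_rot'].round(4),s['contact_force'].round(2),s['moment'].round(2))
```

```text
10.6 [ 0.4831 -0.1323  0.2322] [-3.1398e+00  4.0500e-02 -1.6000e-03] [-3.14  2.8   9.62] [1.1  0.85 0.1 ]
10.65 [ 0.4831 -0.1323  0.2322] [-3.1398e+00  4.0400e-02 -1.6000e-03] [-3.29  3.59  9.28] [1.06 0.85 0.1 ]
10.7 [ 0.4832 -0.1323  0.2322] [-3.1398e+00  4.0300e-02 -1.7000e-03] [-2.71  2.9   9.35] [1.09 0.88 0.1 ]
```

Request:
{"op": "send_rows", "data": {
  "plan": [
    [[0,0.17,0.01],[-0.22,0.005,0]],
    [[0.01,0.33,0],[-0.44,0.01,0]],
    [[0.01,0.49,-0.01],[-0.66,0.016,0]],
    [[0.015,0.65,-0.03],[-0.875,0.02,0]],
    [[0.02,0.807,-0.05],[-1.09,0.027,0]],
    [[0.024,0.965,-0.08],[-1.31,0.033,0]],
    [[0.028,1.122,-0.11],[-1.53,0.038,0]],
    [[0.032,1.278,-0.146],[-1.75,0.044,0]],
    [[0.036,1.432,-0.187],[-1.97,0.049,0]],
    [[0.04,1.586,-0.233],[-2.19,0.055,0]],
    [[0.043,1.738,-0.283],[-2.41,0.06,0]],
    [[0.043,1.738,-0.283],[-2.41,0.06,0]]
  ]
}}

```text
t: 11.9
eef_pos: [0.4859, -0.0795, 0.2232]
eef_rot: [2.803, -0.031, -0.002]
contact_force: [-1.2, 3.3, 5.5]
finger_gap: 0.0333
gripper_force: 74.3
```

```bash
cat > k.py <<'E'
from h import *
import sys,pickle
np.set_printoptions(precision=4,suppress=True)
c=cam('wrist'); n=sys.argv[1]; cv2.imwrite(f'pics/{n}.png',c['pixels']); pickle.dump(c,open(n+'.pkl','wb'))
sc=cam('scene')
s=bot.read_state(); M=R.from_rotvec(s['eef_rot']).as_matrix(); print(s['t'],s['eef_pos'],s['contact_force'],s['moment'],s['qd'],s['gripper_force'])
a=np.array([.9997,-.025,0]); z=-M[:,2]; print('lean',np.degrees(np.arctan2(z[1],z[2])),'x tilt',np.degrees(np.arcsin(z@a)),'tool x',M[:,0])
p=s['eef_pos']; q=p-z*.1574; print('axis pt by tool',q)
h=proj(c,p-z*.053+M[:,0]*.014)[0]; print('dial px',h)
u,v=h.astype(int); w=cv2.resize(c['pixels'][v-45:v+45,u-70:u+70],None,fx=5,fy=5,interpolation=cv2.INTER_CUBIC)
hs=proj(sc,p-z*.053)[0].astype(int); x=sc['pixels'][hs[1]-40:hs[1]+40,hs[0]-80:hs[0]+60]
cv2.imwrite(f'pics/{n}c.png',w); cv2.imwrite(f'pics/{n}s.png',cv2.resize(x,None,fx=5,fy=5,interpolation=cv2.INTER_CUBIC)); print('org',u-70,v-45)
E
python3 k.py k1
```

```text
12.0 [ 0.4859 -0.0798  0.2233] [-0.3529  3.34    5.3267] [0.6574 0.1965 0.0645] [ 0.011  -0.0088 -0.004  -0.0015 -0.0044  0.0005  0.0005] 74.24399614334106
lean 19.301608840537522 x tilt -0.1909939916531743 tool x [ 0.9997 -0.0234  0.003 ]
axis pt by tool [ 0.4851 -0.1319  0.0747]
dial px [327.5941 232.3855]
org 257 187
```

View pics/k1c.png

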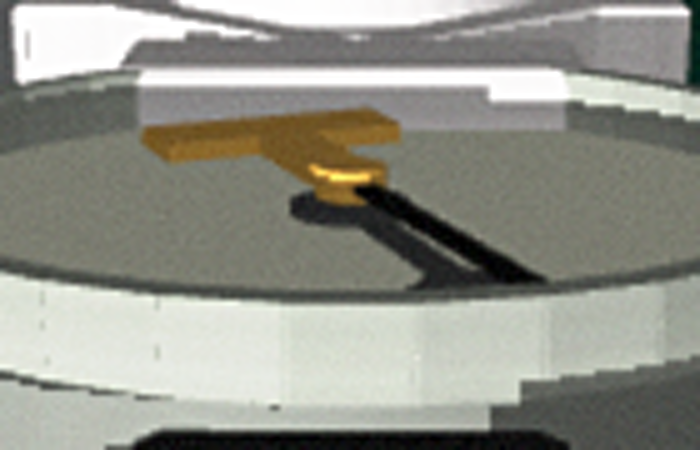

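```bash
cat > m.py <<'E'
from h import *
import pickle
np.set_printoptions(precision=2,suppress=True,linewidth=150)
c=pickle.load(open('w2.pkl','rb')); yaw=np.radians(4.3)
n=np.array([np.cos(yaw),np.sin(yaw),0]); e=np.array([-n[1],n[0],0]); piv=np.array([.5088,.1435,.0925])
S=10; yy,zz=np.meshgrid(np.arange(-300,301)/S,np.arange(450,-151,-1)/S)   # left(-y) = image left
P=piv+(yy[...,None]*e*-1 if 0 else yy[...,None]*e)/1000+np.array([0,0,1])*zz[...,None]/1000
m=proj(c,P.reshape(-1,3)).reshape(*yy.shape,2).astype(np.float32)
g=cv2.remap(c['pixels'],m[...,0],m[...,1],cv2.INTER_CUBIC).astype(float).mean(2); g=g[:,::-1]  # now column right = -y
cv2.imwrite('pics/rect.png',g)
X=[];Y=[];Z=[]
bg=np.median(g[200:400]); print('bg',bg)
for z in np.arange(8,34,1.5):
    r=np.clip(bg-20-g[int(450-z*S)],0,None); x=(np.arange(601)-300)/S  # x = left+ of dial (i.e. -y)
    p=abs(x)<2.5; h=(x>z*.38-4.5)&(x<z*.38+4.5)&(x>2.5)
    print(round(z,1),'ptr',(r*x)[p].sum()/r[p].sum(),'hand',(r*x)[h].sum()/max(r[h].sum(),1),'w',(r[h]>30).sum()/S)
    Z.append(z);X.append((r*x)[p].sum()/r[p].sum());Y.append((r*x)[h].sum()/max(r[h].sum(),1))
Z,X,Y=map(np.array,(Z,X,Y))
print('ptr slope deg',np.degrees(np.arctan(np.polyfit(Z,X,1)[0])))
for a,b in ((11,23),(11,31),(14,31)):
    k=(Z>a)&(Z<b); f=np.polyfit(Z[k],Y[k],1); print('hand',a,b,np.degrees(np.arctan(f[0])),f)
E
python3 m.py
```

```text
bg 201.66666666666666
8.0 ptr 0.3768899550962662 hand 3.544544447521462 w 2.2
9.5 ptr 0.10201157957244658 hand 3.775220941939815 w 2.7
11.0 ptr -0.10218469036215448 hand 4.201451727823298 w 3.5
12.5 ptr -0.21031695577150125 hand 4.694825210952298 w 3.7
14.0 ptr -0.23752244165170563 hand 5.2296752828626625 w 3.5
15.5 ptr -0.2087495306045813 hand 5.7831990477934445 w 3.4
17.0 ptr -0.2004855755498429 hand 6.324076522965706 w 3.5
18.5 ptr -0.255357617654879 hand 6.832629151291513 w 3.4
20.0 ptr -0.2469101870733221 hand 7.474795867355441 w 3.7
21.5 ptr -0.24444444444444446 hand 7.976213114754099 w 3.9
23.0 ptr -0.2145294540229885 hand 9.40964986085043 w 5.4
24.5 ptr -0.2104361091170137 hand 10.309151077996198 w 7.3
26.0 ptr -0.17260472269971958 hand 10.091405030067444 w 8.7
27.5 ptr -0.16869768697686977 hand 10.43101856274079 w 9.0
29.0 ptr -0.1495762711864407 hand 10.547138314785375 w 8.1
30.5 ptr -0.23888614269237107 hand 10.472681144712809 w 7.1
32.0 ptr -0.21861450286568646 hand 10.993194452929314 w 5.1
33.5 ptr -0.3115097297795813 hand 12.07052501033485 w 1.4
ptr slope deg -0.6572278014502446
hand 11 23 20.116862353797764 [0.37 0.1 ]
hand 11 31 20.124390637676566 [0.37 0.24]
hand 14 31 19.583703752201927 [0.36 0.51][ WARN:0@0.327] global loadsave.cpp:1063 imwrite_ Unsupported depth image for selected encoder is fallbacked to CV_8U.
```

Request:
{"op": "send_rows", "data": {
  "plan": [
    [[-0.02,0.02,-0.01],[-0.03,0,0]],
    [[-0.045,0.045,-0.018],[-0.07,0,0]],
    [[-0.065,0.07,-0.026],[-0.1,0.003,0]],
    [[-0.065,0.07,-0.026],[-0.1,0.003,0]],
    [[-0.065,0.07,-0.026],[-0.1,0.003,0]],
    [[-0.065,0.07,-0.026],[-0.1,0.003,0]],
    [[-0.065,0.07,-0.026],[-0.1,0.003,0]],
    [[-0.065,0.07,-0.026],[-0.1,0.003,0]],
    [[-0.065,0.07,-0.026],[-0.1,0.003,0]],
    [[-0.065,0.07,-0.026],[-0.1,0.003,0]],
    [[-0.065,0.07,-0.026],[-0.1,0.003,0]],
    [[-0.065,0.07,-0.026],[-0.1,0.003,0]]
  ]
}}

```text
t: 13.2
eef_pos: [0.4849, -0.078, 0.2226]
eef_rot: [2.791, -0.035, 0.002]
contact_force: [3.2, 3.0, 5.6]
finger_gap: 0.0327
gripper_force: 74.3
```

```bash
python3 k.py k2
cat > r.py <<'E'
from h import *
import pickle
np.set_printoptions(precision=2,suppress=True,linewidth=150)
c=pickle.load(open('k2.pkl','rb')); s=bot.read_state(); M=R.from_rotvec(s['eef_rot']).as_matrix()
up=-M[:,2]; left=M[:,1]; n=M[:,0]; piv=s['eef_pos']-up*.053+n*.0155   # left of dial = tool y (-world y)
S=12; aa,bb=np.meshgrid(np.arange(-200,301)/S,np.arange(360,-151,-1)/S)
P=piv+(aa[...,None]*left+bb[...,None]*up)/1000
m=proj(c,P.reshape(-1,3)).reshape(*aa.shape,2).astype(np.float32)
g=cv2.remap(c['pixels'],m[...,0],m[...,1],cv2.INTER_CUBIC)
cv2.imwrite('pics/k2r.png',np.hstack([g,cv2.imread('pics/k2s.png')[:400,200:480].copy() if 0 else np.zeros((g.shape[0],1,3),np.uint8)]))
G=g.astype(float).mean(2)
for b in np.arange(4,24,1.5):
    r=G[int(360-b*S)]; x=(np.arange(501)-200)/S; k=np.flatnonzero(r<45); k2=np.flatnonzero((r<100)); print(round(b,1),'black',x[k[[0,-1]]] if len(k) else None,'dark',x[k2[[0,-1]]] if len(k2) else None)
E
python3 r.py
```

```text
13.3 [ 0.4849 -0.078   0.2226] [2.5617 3.451  6.0425] [ 0.8711 -0.6905  0.338 ] [-0.0002 -0.0014  0.0009  0.0002 -0.0002 -0.0002 -0.0017] 74.34215068817139
lean 20.080569974322636 x tilt -0.3060675737076823 tool x [ 0.9997 -0.024   0.0053]
axis pt by tool [ 0.4843 -0.1321  0.0748]
dial px [327.1032 232.4306]
org 257 187
4.0 black [1.08 8.33] dark [-3.  9.]
5.5 black [1.58 8.92] dark [0.92 9.42]
7.0 black [2.17 9.42] dark [ 1.42 10.  ]
8.5 black [ 2.67 10.17] dark [ 2.   10.67]
10.0 black [ 3.17 10.58] dark [ 2.5  11.17]
11.5 black [ 3.83 11.08] dark [ 3.   11.75]
13.0 black [ 4.33 11.67] dark [ 3.67 12.25]
14.5 black [ 4.92 12.17] dark [ 4.   12.83]
16.0 black [ 5.42 12.75] dark [ 4.83 13.33]
17.5 black [ 6.   13.17] dark [ 5.17 13.83]
19.0 black [ 6.5  13.83] dark [ 5.83 25.  ]
20.5 black [ 6.5  14.58] dark [ 6. 25.]
22.0 black [ 6.17 15.92] dark [-16.67  25.  ]
23.5 black [ 5.25 12.08] dark [-16.67  22.  ]
```

View pics/k2r.png

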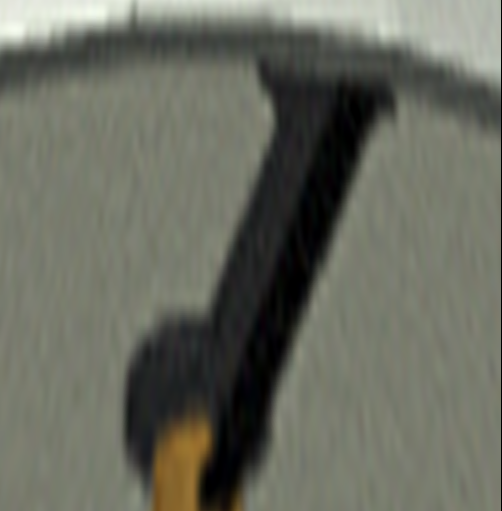

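```bash
cat > x.py <<'E'
exec(open('f.py').read().split("for cs in")[0].replace("print(np.round","(lambda *a:0)(np.round"))
for nm in 'tw':
    r=res([.483,-.1323,.075,np.radians(-1.4)],cs=(nm,))[-5:]; print('scribe x',nm,.483+r)
c=pickle.load(open('w5.pkl','rb')); g=c['pixels'].astype(float).mean(2)
for u in (268,275,380,388): print(u,g[180:204,u].astype(int))
for v in (188,190,192,194): print(v,atz(c,[[268,v],[388,v]],.102)[:,0])
E
python3 x.py
```

```text
scribe x t [0.4841 0.4841 0.4842 0.4844 0.484 ]
scribe x w [0.4829 0.4829 0.4831 0.4831 0.4833]
268 [106  98  97 103 101  99 108 146 254 255 250 250 249 250 250 249 250 249
 249 250 255 255 137  83]
275 [ 99  99  96 102  95  98 109 138 251 252 249 247 247 247 248 247 247 248
 248 253 255 132 100 121]
380 [ 54  49  52  53  55  53  81 136 248 255 184 157 158 158 158 161 160 166
 164 159 163 109 129 243]
388 [ 31  27  35  25  31  31  70 138 245 255 175 153 162 158 156 160 160 156
 159 158 159 164 113  99]
188 [0.5052 0.503 ]
190 [0.5038 0.5016]
192 [0.5024 0.5002]
194 [0.501  0.4988]
```

```bash
python3 -c "
from cell import bot
s=bot.read_state();print(s['t'],s['eef_pos'],s['contact_force'],abs(s['qd']).max());print(bot.job_done())"
```

```text
13.35 [ 0.48487399 -0.07802317  0.22264898] [2.74968935 4.30325938 5.96548026] 0.003188632270017824
the job is handed in; nothing more can be done
None
```

I handed the job in at 13.35 s: the grey head sits on the tube within about 1 mm of the scribed ring, dial to the gearmotor, leaning 20.1°. Pointer and set hand read parallel to within about half a degree. The head is still gripped, pressed with about 11 N and still, and no verdict came back.

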